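# Load the analyser rack from the feed lane in reverse order

### The arm

A 6-joint arm with a two-finger parallel gripper is mounted at the origin on the work surface. World frame = base frame: x ahead of the robot, y to its left, z up, the work surface at z = 0. Lengths are in m, angles in rad, forces in N, time in s.
With the tool pointing down it reaches from about 0.35 to 0.975 m from the base axis. Payload 4.9 kg.
Tool frame: the origin (TCP) lies on the centre line of the jaws, within the pads' length; the fingertips stand 14 mm ahead of it and the grasp point (between the pads) lies 5 mm behind it (manip.nose_length is the distance from the TCP to the fingertips, in m); z points along the fingers, y is the line along which they close (so a half turn about z gives the same grasp; the last joint's range is limited). The gripper opens to 85 mm and grips with 20 to 120 N. Pads are 22 mm wide; open, the fingers measure 114 mm over their backs; the gripper's body (76 mm by 85 mm) begins 54 mm behind the grasp point. The pads swing forward as they close: fully open they stand 13 mm farther back than shut.
Start: joints at [-1.254, 0.053, 1.613, -0, 1.476, -0.119], TCP at [0.264, -0.567, 0.245] pointing down, gripper open.
Joint ranges: [-3.01, 3.01], [-1.01, 2.22], [0.06, 2.58], [-1.02, 4.17], [0.09, 2.62], [-3.14, 3.14]. Speed limits (rad/s): [2.57, 2.57, 3.14, 3.14, 3.14, 3.14].

### API

Orientations are given as a unit quaternion [w, x, y, z].
In Python, from plant import manip, imaging gives the robot as it stands.
- The arm moves only by the tool play_rows, never from a script. Its argument "commands" is a list of rows, each a list of 6 numbers: the shift along the tool's x, y, z in mm, then the turn, a rotation vector about the tool's x, y, z in degrees. A call has 1 to 5 rows; each row shifts and turns the commanded pose from where the row before left it, along the tool's axes as they then stand; what a row does not reach is not made up. A row lasts 1/12 s, in which the tool goes at most 41.7 mm and 7.16 degrees, less where a joint would pass 70% of its speed; a pose out of reach is approached as far as the arm can. A call is refused whole if a number of a shift passes 41.7 or a number of a turn 7.16, either way. A call with a gripper value outside its range is refused whole. "hand" is the finger opening in mm, from 0 to 85.4, set as the call begins (left out, the last holds). The fingers move at their own pace and stop on an object; the grip force is fixed at half the most. Time passes only in rows, so rows that do not move let the fingers close. It gives the time, the measured TCP pose, the force, the opening and the grip force at its end, in the units of the state.
- manip.state(): the state, without advancing time (a new reading comes with each control period).
- imaging.grab_frame(name): name is "side" or "top" or "wrist"; returns a dict with "image" (400x640x3 uint8, red, green, blue), "fx", "fy", "cx", "cy" (pixels), "R" (3x3) and "t" (3): a world point X has camera coordinates R X + t; the wrist camera has in their place "mount" (4x4, takes a point from camera to tool coordinates, whose origin is the TCP and whose axes are the flange's). Camera axes: x right, y down, z forward; pixel columns grow to the right and rows downward; lengths in m; the calibration is good to about 2 mm. A picture is of the moment at which its call begins: read the wrist's pose just before it. There is no depth.
- manip.job_done(): hands the job in; it is judged then, once.
The state is a dict: "time": time; "joint_pos": joint angles; "joint_vel": joint speeds; "joint_efforts": joint torques, N m; "tool_pos": TCP position; "tool_rot": TCP orientation; "contact_force": force on the tool from outside, world axes, zero at the start; "ft_torque": the same for the moment, N m; "gripper_width": opening from 0.0 (shut) to 1.0 (fully open); "grasp_force": force on a finger pad.
Only numpy, scipy, OpenCV 4.12 (cv2) and the standard library are available. Lean on these libraries where they do the work, as an engineer would, in place of code of your own. Each camera call takes 0.05 s, during which the arm holds its last target. There are 200 camera calls.

### The job

Move the four sample bottles from the pucks of the feed lane into the four pockets of the analyser rack, in reverse order: the first in the queue, next to the lane's stop post, goes into the pocket farthest from the rack's handle, the second into the next pocket, and so on, so that the last in the queue ends up next to the handle. Set each bottle down standing flat on the floor of its own pocket, and never let one tip over.

Things in the scene. Friction and masses are not known exactly. Their poses are not given: they have to be found in the camera images.
- slim: slim straight sample bottle, white with a grey cap of the same diameter: 26 mm diameter, 82 mm tall (cap is the top 16 mm). Loose, under 100 g, rigid. Origin at the centre of its underside, z up through the cap; it is round, so its yaw means nothing. It starts standing upright in one of the four pucks of the lane; which one is shuffled.
- squat: squat wide sample bottle, white with a grey cap of the same diameter: 36 mm diameter, 62 mm tall (cap is the top 16 mm). Loose, under 100 g, rigid. Origin at the centre of its underside, z up through the cap; it is round, so its yaw means nothing. It starts standing upright in one of the four pucks of the lane; which one is shuffled.
- necked: shouldered sample bottle, white: body 32 mm diameter up to 50 mm, shoulder, then a narrow grey cap 20 mm in diameter; 74 mm tall in all. Loose, under 100 g, rigid. Origin at the centre of its underside, z up through the cap; it is round, so its yaw means nothing. It starts standing upright in one of the four pucks of the lane; which one is shuffled.
- dropper: dropper bottle, white: body 30 mm diameter up to 50 mm, then a pointed grey cone; 72 mm tall in all. Loose, under 100 g, rigid. Origin at the centre of its underside, z up through the cap; it is round, so its yaw means nothing. It starts standing upright in one of the four pucks of the lane; which one is shuffled.
- lane: fixed aluminium feed lane flat on the bench, 66 mm wide (x), 262 mm long (y), 13 mm high rails. Origin at its underside; y runs along the row towards the dark round stop post (20 mm diameter, top 38 mm up) at y = +124 mm. Pucks stand at x = 0, y = +87 (first in the queue), +29, -29, -87 mm. Lane and rack may swap sides; each is turned up to 30 degrees either way.
- puck_slim: the puck in which the slim bottle starts: fixed black round dish, all four alike, 50 mm outside and 44 mm inside diameter. Origin at the centre of its underside, 8 mm above the bench; its floor, on which the bottle stands, is 6 mm above its origin and its rim 12 mm above its origin. It stays in the lane and marks where its bottle stood in the queue.
- puck_squat: the puck in which the squat bottle starts: fixed black round dish, all four alike, 50 mm outside and 44 mm inside diameter. Origin at the centre of its underside, 8 mm above the bench; its floor, on which the bottle stands, is 6 mm above its origin and its rim 12 mm above its origin. It stays in the lane and marks where its bottle stood in the queue.
- puck_necked: the puck in which the necked bottle starts: fixed black round dish, all four alike, 50 mm outside and 44 mm inside diameter. Origin at the centre of its underside, 8 mm above the bench; its floor, on which the bottle stands, is 6 mm above its origin and its rim 12 mm above its origin. It stays in the lane and marks where its bottle stood in the queue.
- puck_dropper: the puck in which the dropper bottle starts: fixed black round dish, all four alike, 50 mm outside and 44 mm inside diameter. Origin at the centre of its underside, 8 mm above the bench; its floor, on which the bottle stands, is 6 mm above its origin and its rim 12 mm above its origin. It stays in the lane and marks where its bottle stood in the queue.
- rack: fixed rack flat on the bench: grey base, four square pockets in a row with white walls. Origin at its underside, mid-row; y runs along the row towards the arched steel handle at y = +133 mm (top 40 mm up). Pocket centres at x = 0, y = +87 (next to the handle), +29, -29, -87 mm; each 54 by 54 mm inside, walls 4 mm thick, floor 10 mm and wall tops 20 mm above the bench.
Not all that is in view belongs to the job. What is shaped like the squat but orange or yellow is not meant. What is shaped like the dropper but red is not meant.

How it is judged:
By the outcome, as a careful person would: the job done as asked, in the order asked, and still so for the second after the job is handed in, with the robot touching nothing.
It also fails if it takes over 120 s, if anything falls off the work surface, if the arm or the gripper's body presses on something with over 40 N, if the wrist force passes 120 N, or if a joint passes its speed limit or range.

## Working session

There is one attempt and no reset: what is moved stays moved. The work goes in short steps, Python scripts to look and compute and a tool call to move; the robot and the scene stay as the last step left them, time stands still between calls to the robot, and variables do not carry over. Pictures are saved under pics/ and viewed, at most 14 in all, crops included, and the job is handed in when it is done.

Besides the shell and the picture viewer there is one more tool, called after ">>>" as name([rows], argument=value, ...), one row to a line, values as JSON. play_rows: Moves the arm, as the interface text tells. Its arguments: {"type":"object","properties":{"commands":{"type":"array","items":{"type":"array","items":{"type":"number"}}},"hand":{"type":"number"}},"required":["commands"]}

```bash
ls; mkdir -p pics
python3 - <<'E'
from plant import manip, imaging
import cv2
s=manip.state();print(s)
for n in("top","side"):
    f=imaging.grab_frame(n);cv2.imwrite(f"pics/{n}0.png",f["image"][:,:,::-1])
    print(n,f["fx"],f["fy"],f["cx"],f["cy"],f["R"],f["t"])
f=imaging.grab_frame("wrist");print(f["mount"],f["fx"],manip.nose_length)
E
```

```text
pics
{'time': 0.0, 'joint_pos': array([-1.25398035e+00,  5.33613974e-02,  1.61428961e+00, -6.01185067e-06,
        1.47598328e+00, -1.18995877e-01]), 'joint_vel': array([ 0.00130521,  0.0008489 ,  0.0012343 , -0.00057527, -0.00055774,
       -0.00036003]), 'joint_efforts': array([ 9.12277992e-04, -3.93672967e+01, -3.70181000e+01, -2.10473668e-04,
        6.91032823e-03, -9.21115770e-06]), 'tool_pos': array([ 0.26365823, -0.56601611,  0.24406279]), 'tool_rot': array([-1.01553312e-03,  9.76351727e-01,  2.16185716e-01, -1.03782112e-04]), 'contact_force': array([ 0.62286726,  0.09477035, -0.52816698]), 'ft_torque': array([-0.01547658,  0.01770835,  0.05744367]), 'grasp_force': 0.0, 'gripper_width': 0.9998808365124118}
top 433.3420584085996 433.3420584085996 315.49809161520795 197.24827815617647 [[ 0.02114361 -0.9997667  -0.00441401]
 [-0.98813976 -0.02022566 -0.15221939]
 [ 0.15209461  0.00758012 -0.98833687]] [-0.00114567  0.50520256  1.02247727]
side 499.92748016721305 499.92748016721305 317.9678840660361 200.8689061112723 [[-0.89581148 -0.4441661  -0.01543581]
 [-0.30399725  0.63770951 -0.70775155]
 [ 0.32420281 -0.62931952 -0.70629277]] [0.44291744 0.18575885 1.03189814]
[[ 3.51944305e-04 -9.57301610e-01 -2.89090824e-01  7.33938525e-02]
 [ 9.99999614e-01  5.69502313e-04 -6.68444986e-04  4.66954997e-04]
 [ 8.04541354e-04 -2.89090477e-01  9.57301441e-01 -1.27341984e-01]
 [ 0.00000000e+00  0.00000000e+00  0.00000000e+00  1.00000000e+00]] 279.0035142544231 0.014
```

View pics/top0.png

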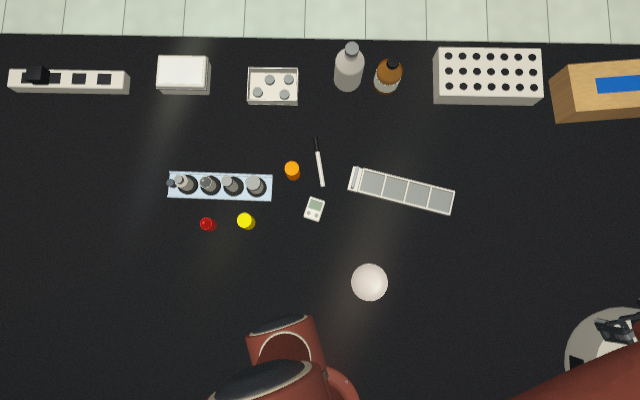

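View pics/side0.png

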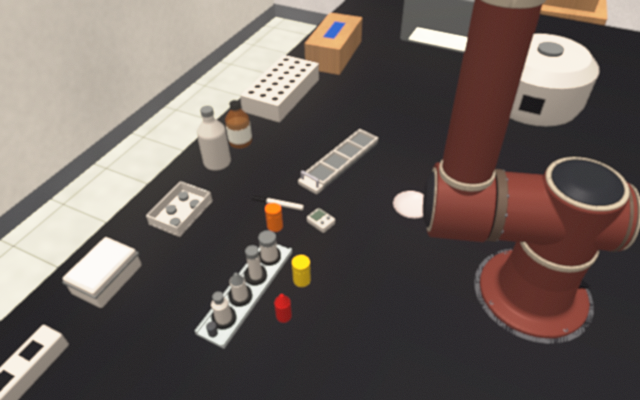

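The top view shows the lane at (170-272, 170-200) with its post at the left end (172,183). The rack is at (350-455, 167-213) with its handle on the left (355,180). I'll enlarge crops of both.

Run:
```python
import cv2
a=cv2.imread("pics/top0.png");b=cv2.imread("pics/side0.png")
A=cv2.resize(a[155:235,155:285],None,fx=6,fy=6,interpolation=cv2.INTER_CUBIC)
B=cv2.resize(a[155:225,340:465],None,fx=6,fy=6,interpolation=cv2.INTER_CUBIC)
C=cv2.resize(b[225:350,185:320],None,fx=4.5,fy=4.5,interpolation=cv2.INTER_CUBIC)
D=cv2.resize(b[120:200,290:390],None,fx=6,fy=6,interpolation=cv2.INTER_CUBIC)
for n,i in zip("ABCD",(A,B,C,D)):cv2.imwrite(f"pics/c{n}.png",i)
```

```text
(no output)
```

View pics/cA.png

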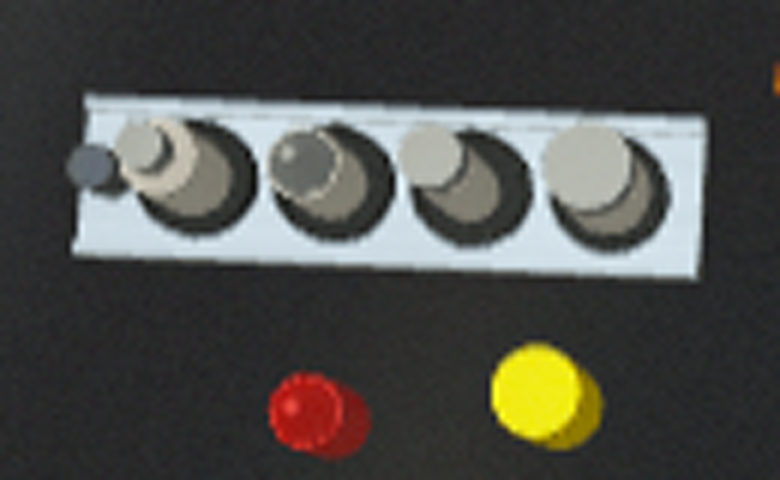

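View pics/cB.png

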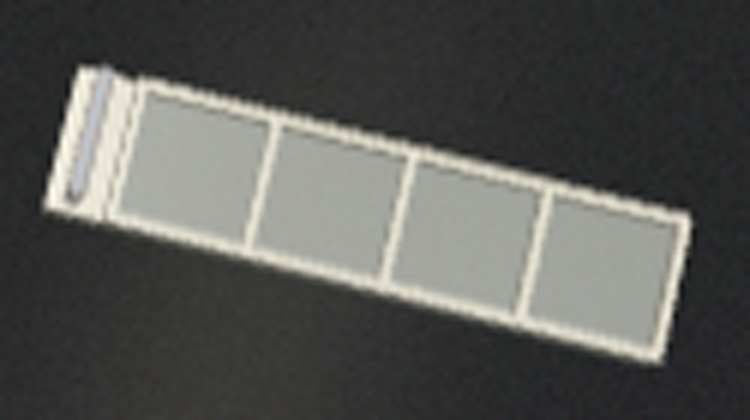

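View pics/cC.png

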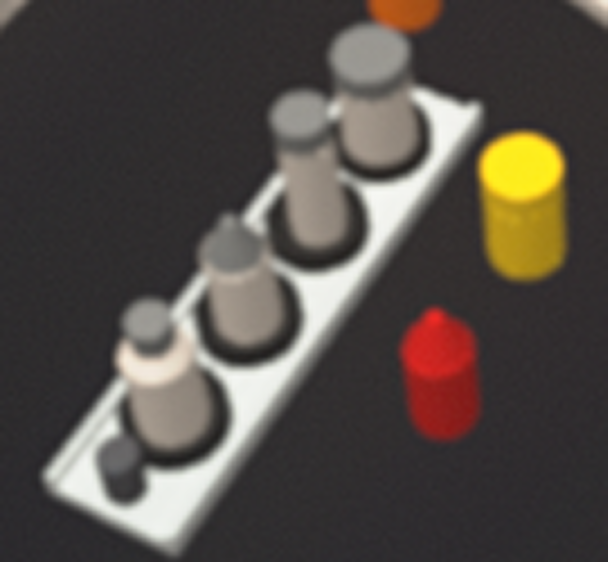

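View pics/cD.png

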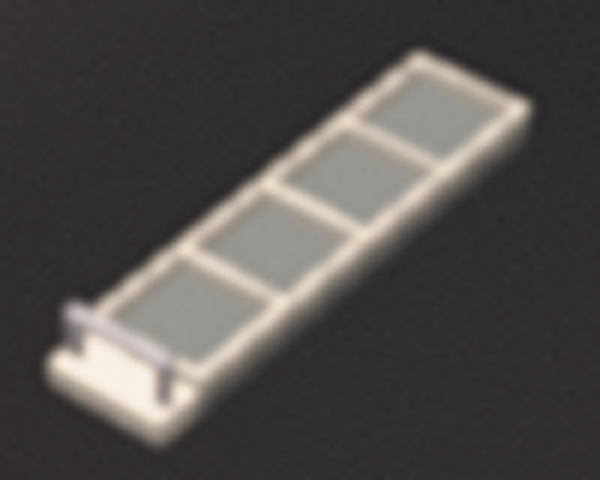

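Crop A shows the queue from the post: necked (cap at 144,146), dropper (tip near 292,152), slim (432,155), squat (587,168). Crop C gives the same order, with cap centres at (150,321), (230,220), (302,115) and (370,55). Crops B and D show the rack's walls and dividers, with the handle at the left and lower-left end. So necked goes to y=-87, dropper to -29, slim to +29 and squat to +87.

```bash
cat > h.py <<'E'
import numpy as np, cv2
from scipy.optimize import least_squares
from plant import manip, imaging
f={n:imaging.grab_frame(n) for n in("top","side")}
def proj(n,X):
    c=f[n];P=np.atleast_2d(X)@np.array(c["R"]).T+c["t"]
    return P[:,:2]/P[:,2:]*c["fx"]+[c["cx"],c["cy"]]
CR={"A":("top",6,155,155),"B":("top",6,340,155),"C":("side",4.5,185,225),"D":("side",6,290,120)}
def px(k,p):
    n,s,u,v=CR[k];return n,(np.array(p)+.5)/s-.5+[u,v]
def body(obs,z0,fixz=False):
    # obs: list of (crop,pixel,(x,y)local)
    def X(q,l,z): c,s=np.cos(q[2]),np.sin(q[2]);return np.array([q[0]+c*l[0]-s*l[1],q[1]+s*l[0]+c*l[1],z])
    r=lambda q:np.concatenate([proj(px(k,p)[0],X(q,l,q[3]))[0]-px(k,p)[1] for k,p,l in obs])
    best=min((least_squares(r,[.6,y,a,z0],loss="soft_l1") for y in(.2,-.2) for a in(-.3,.3,2.8,-2.8)),key=lambda o:o.cost)
    return best.x,r(best.x).reshape(-1,2).round(1)
def tri(pa,pc):
    def r(X): return np.concatenate([proj(px(*p)[0],X)[0]-px(*p)[1] for p in(pa,pc)])
    o=least_squares(r,[.6,.1,.05]);return o.x,np.abs(o.fun).max()
E
python3 - <<'E'
from h import *
R=[]
for y,b,d in((-58,((547,190),(520,320)),((350,120),(443,165))),(0,((411,155),(384,285)),((270,183),(358,232))),(58,((277,125),(250,245)),((187,245),(280,300)))):
    # handle towards +Y world-ish: local y ~ world +y ; local x ~ away(+x = top of image)
    R+=[("B",b[0],(.029,y/1e3)),("B",b[1],(-.029,y/1e3)),("D",d[0],(.029,y/1e3)),("D",d[1],(-.029,y/1e3))]
R+=[("B",(690,215),(.031,-.118)),("B",(660,360),(-.031,-.118)),("D",(420,52),(.031,-.118)),("D",(530,105),(-.031,-.118))]
q,e=body(R,.02);print("rack",q.round(4),e.tolist())
c,s=np.cos(q[2]),np.sin(q[2])
for y in(-.087,-.029,.029,.087):print("pocket",(q[0]-s*y).round(4),(q[1]+c*y).round(4))
L=[("A",(87,95),(.033,.131)),("A",(708,118),(.033,-.131)),("A",(698,278),(-.033,-.131)),("A",(73,255),(-.033,.131)),("C",(45,480),(.033,.131)),("C",(180,555),(-.033,.131)),("C",(480,108),(-.033,-.131))]
q,e=body(L,.013);print("lane",q.round(4),e.tolist())
c,s=np.cos(q[2]),np.sin(q[2])
for y in(.124,.087,.029,-.029,-.087):print("puck",(q[0]-s*y).round(4),(q[1]+c*y).round(4))
for n,a,b in(("necked",(144,146),(150,321)),("drop",(292,152),(230,218)),("slim",(432,155),(302,115)),("squat",(587,168),(370,55)),("red",(291,408),(436,312)),("yellow",(536,390),(522,165)),("post",(92,166),(121,452))):
    X,m=tri(("A",a),("C",b));print(n,X.round(4),m.round(2))
E
```

```text
rack [ 0.529  -0.2165 -0.2351  0.0163] [[0.3, -0.5], [-0.2, 0.0], [-0.9, -0.4], [0.7, 0.4], [0.4, -0.4], [-0.3, 0.0], [-0.7, -0.5], [1.9, 0.1], [0.3, -1.1], [-0.6, 0.9], [-0.7, 0.1], [1.2, 0.2], [0.1, 0.5], [-0.0, 0.2], [-0.1, 0.3], [-0.3, -0.0]]
pocket 0.5087 -0.3011
pocket 0.5222 -0.2447
pocket 0.5358 -0.1883
pocket 0.5493 -0.1319
lane [ 0.5346  0.2535 -0.012   0.0064] [[0.2, 1.0], [-0.8, 0.4], [-0.4, -0.6], [0.3, -0.1], [0.9, 0.0], [-0.9, -2.8], [-0.1, 0.6]]
puck 0.536 0.3775
puck 0.5356 0.3405
puck 0.5349 0.2825
puck 0.5342 0.2245
puck 0.5335 0.1665
necked [0.5364 0.3344 0.0812] 0.22
drop [0.5349 0.2755 0.0821] 0.2
slim [0.533  0.2183 0.0904] 0.06
squat [0.5332 0.1607 0.071 ] 0.29
red [0.435  0.2727 0.0711] 0.26
yellow [0.4446 0.1788 0.0581] 0.07
post [0.5358 0.3707 0.0335] 0.13
```

```bash
cat > plan.py <<'E'
import numpy as np, sys
from scipy.spatial.transform import Rotation as Ro
from plant import manip
def pose():
    s=manip.state();w,x,y,z=s["tool_rot"];return np.array(s["tool_pos"]),Ro.from_quat([x,y,z,w]),s
def down(yaw): # tool x at yaw (deg), z down
    c,s=np.cos(np.radians(yaw)),np.sin(np.radians(yaw))
    return Ro.from_matrix(np.array([[c,s,0],[s,-c,0],[0,0,-1]]))
def plan(wps,vmax=41,amax=7,p=None,R=None):
    """rows for waypoints (x,y,z,yaw[,vmax]) from the measured pose"""
    if p is None:p,R,_=pose()
    for wp in wps:
        t=np.array(wp[:3]);T=down(wp[3]);v=wp[4] if len(wp)>4 else vmax
        n=int(max(np.ceil(np.linalg.norm(t-p)*1e3/v),np.ceil(np.degrees((R.inv()*T).magnitude())/amax),1))
        for i in range(n):
            k=n-i
            d=np.round(R.inv().apply((t-p)/k)*1e3,0 if k>1 else 1)
            a=np.round(np.degrees((R.inv()*T).as_rotvec())/k,1)
            print([float(q) for q in (*d,*a)],end=", ")
            p=p+R.apply(d/1e3);R=R*Ro.from_rotvec(np.radians(a))
        print("|",p.round(4))
    return p,R
E
python3 -c "
from plan import *
plan([(.50,-.24,.28,76.5),(.53,.2,.28,90)])"
```

```text
[35.0, -20.0, -4.0, -0.0, -0.0, -5.2], [37.0, -16.0, -3.0, -0.0, -0.0, -5.1], [38.0, -13.0, -4.0, -0.0, -0.0, -5.2], [39.0, -9.0, -3.0, -0.0, -0.0, -5.1], [40.0, -6.0, -4.0, -0.0, -0.0, -5.2], [40.0, -2.0, -3.0, -0.0, -0.0, -5.1], [40.0, 1.0, -4.0, -0.0, -0.0, -5.2], [40.0, 5.0, -3.0, -0.0, -0.0, -5.1], [40.0, 8.0, -4.0, -0.0, -0.0, -5.2], [38.6, 12.0, -3.0, -0.0, -0.0, -5.1], | [ 0.5  -0.24  0.28]
[40.0, -7.0, 0.0, -0.0, -0.0, -1.2], [40.0, -6.0, 0.0, -0.0, -0.0, -1.2], [40.0, -5.0, 0.0, -0.0, -0.0, -1.2], [40.0, -4.0, 0.0, -0.0, -0.0, -1.2], [40.0, -3.0, 0.0, -0.0, -0.0, -1.2], [40.0, -3.0, 0.0, -0.0, -0.0, -1.3], [40.0, -2.0, 0.0, -0.0, -0.0, -1.2], [40.0, -1.0, 0.0, -0.0, -0.0, -1.3], [40.0, 0.0, 0.0, -0.0, -0.0, -1.2], [40.0, 1.0, 0.0, -0.0, -0.0, -1.3], [39.1, 2.6, 0.4, -0.0, -0.1, -1.2], | [0.53 0.2  0.28]
```

>>> play_rows([
  [35, -20, -4, 0, 0, -5.2],
  [37, -16, -3, 0, 0, -5.1],
  [38, -13, -4, 0, 0, -5.2],
  [39, -9, -3, 0, 0, -5.1],
  [40, -6, -4, 0, 0, -5.2],
])

```text
time: 0.67
tool_pos: [0.3827, -0.4022, 0.2632]
tool_rot: [-0.0, 0.903, 0.43, 0.0]
contact_force: [0.6, 0.2, 0.5]
gripper_width: 0.998
grasp_force: 0.0
```

>>> play_rows([
  [40, -2, -3, 0, 0, -5.1],
  [40, 1, -4, 0, 0, -5.2],
  [40, 5, -3, 0, 0, -5.1],
  [40, 8, -4, 0, 0, -5.2],
  [38.6, 12, -3, 0, 0, -5.1],
])

```text
time: 1.08
tool_pos: [0.5009, -0.2384, 0.2807]
tool_rot: [0.0, 0.784, 0.621, 0.0]
contact_force: [0.2, -0.4, 0.6]
gripper_width: 1.002
grasp_force: 0.0
```

>>> play_rows([
  [0, 0, 0, 0, 0, 0],
  [0, 0, 0, 0, 0, 0],
  [0, 0, 0, 0, 0, 0],
])

```text
time: 1.33
tool_pos: [0.4999, -0.2403, 0.2801]
tool_rot: [-0.0, 0.786, 0.619, -0.0]
contact_force: [0.1, 0.6, -0.5]
gripper_width: 1.001
grasp_force: 0.0
```

```bash
cat > snap.py <<'E'
import sys,pickle,cv2
from plan import *
from plant import imaging
p,R,s=pose();f=imaging.grab_frame("wrist")
pickle.dump((p,R.as_matrix(),np.array(f["mount"]),f["fx"],f["cx"],f["cy"]),open(sys.argv[1]+".pkl","wb"))
cv2.imwrite(f"pics/{sys.argv[1]}.png",f["image"][:,:,::-1]);print(s["time"],p,R.as_matrix().round(3).tolist())
E
python3 snap.py w1; python3 -c "
from plan import *
plan([(.53,.2,.28,90)])"
```

```text
1.3333 [ 0.49985764 -0.24034621  0.28007753] [[0.234, 0.972, -0.001], [0.972, -0.234, -0.0], [-0.0, -0.001, -1.0]]
[40.0, -7.0, -0.0, -0.0, 0.0, -1.2], [40.0, -6.0, -0.0, -0.0, 0.0, -1.2], [40.0, -5.0, -0.0, -0.0, 0.0, -1.2], [40.0, -4.0, -0.0, -0.0, 0.0, -1.3], [40.0, -3.0, -0.0, -0.0, 0.0, -1.2], [40.0, -3.0, -0.0, -0.0, 0.0, -1.3], [40.0, -2.0, -0.0, -0.0, 0.0, -1.2], [40.0, -1.0, -0.0, -0.0, 0.0, -1.3], [40.0, 0.0, -0.0, -0.0, 0.0, -1.2], [40.0, 2.0, -0.0, -0.0, 0.0, -1.3], [40.0, 1.9, -0.1, -0.0, 0.0, -1.2], | [0.53 0.2  0.28]
```

View pics/w1.png

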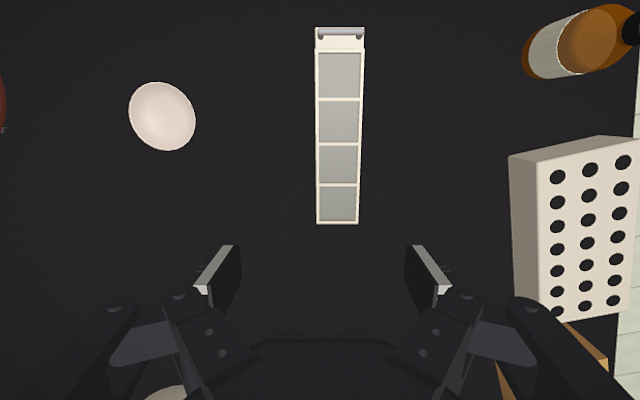

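The wrist picture shows the rack at (316-364, 27-223), handle at the top. The dividers are at rows of about 99, 144 and 185, and the end wall is at about 222.

>>> play_rows([
  [40, -7, 0, 0, 0, -1.2],
  [40, -6, 0, 0, 0, -1.2],
  [40, -5, 0, 0, 0, -1.2],
  [40, -4, 0, 0, 0, -1.3],
  [40, -3, 0, 0, 0, -1.2],
], hand=62)

```text
time: 1.8
tool_pos: [0.5135, -0.0392, 0.2801]
tool_rot: [0.0, 0.752, 0.659, -0.0]
contact_force: [0.8, -0.1, 0.3]
gripper_width: 0.724
grasp_force: 0.0
```

>>> play_rows([
  [40, -3, 0, 0, 0, -1.3],
  [40, -2, 0, 0, 0, -1.2],
  [0, 0, 0, 0, 0, 0],
  [0, 0, 0, 0, 0, 0],
  [0, 0, 0, 0, 0, 0],
])

```text
time: 2.22
tool_pos: [0.5185, 0.0396, 0.2801]
tool_rot: [0.0, 0.738, 0.675, -0.0]
contact_force: [0.7, -0.5, 0.4]
gripper_width: 0.73
grasp_force: 0.0
```

```bash
python3 snap.py w2
```

```text
2.2167 [0.51850319 0.03958636 0.28005544] [[0.088, 0.996, -0.0], [0.996, -0.088, -0.001], [-0.001, -0.0, -1.0]]
```

>>> play_rows([
  [40, -1, 0, 0, 0, -1.3],
  [40, 0, 0, 0, 0, -1.2],
  [40, 2, 0, 0, 0, -1.3],
  [40, 2, 0, 0, 0, -1.2],
  [0, 0, 0, 0, 0, 0],
])

```text
time: 2.68
tool_pos: [0.5304, 0.2039, 0.2801]
tool_rot: [-0.001, 0.706, 0.709, 0.001]
contact_force: [-0.0, -0.9, -0.3]
gripper_width: 0.726
grasp_force: 0.0
```

>>> play_rows([
  [0, 0, 0, 0, 0, 0],
  [0, 0, 0, 0, 0, 0],
])

```text
time: 2.85
tool_pos: [0.5305, 0.199, 0.28]
tool_rot: [0.0, 0.707, 0.707, -0.0]
contact_force: [0.0, -0.3, 0.7]
gripper_width: 0.728
grasp_force: 0.0
```

```bash
python3 snap.py w3
python3 - <<'E'
import cv2,numpy as np
c=lambda n,y0,y1,x0,x1,s:cv2.resize(cv2.imread(f"pics/{n}.png")[y0:y1,x0:x1],None,fx=s,fy=s,interpolation=cv2.INTER_CUBIC)
for n in("w2","w3"):cv2.imwrite(f"pics/{n}c.png",c(n,0,290,240,400,2))
cv2.imwrite("pics/l.png",np.hstack([cv2.imread("pics/w2c.png"),cv2.imread("pics/w3c.png")]))
cv2.imwrite("pics/w1c.png",c("w1",35,235,300,380,2.95))
E
```

```text
2.85 [0.53049067 0.19899965 0.28003031] [[0.001, 1.0, -0.0], [1.0, -0.001, -0.001], [-0.001, -0.0, -1.0]]
```

View pics/l.png

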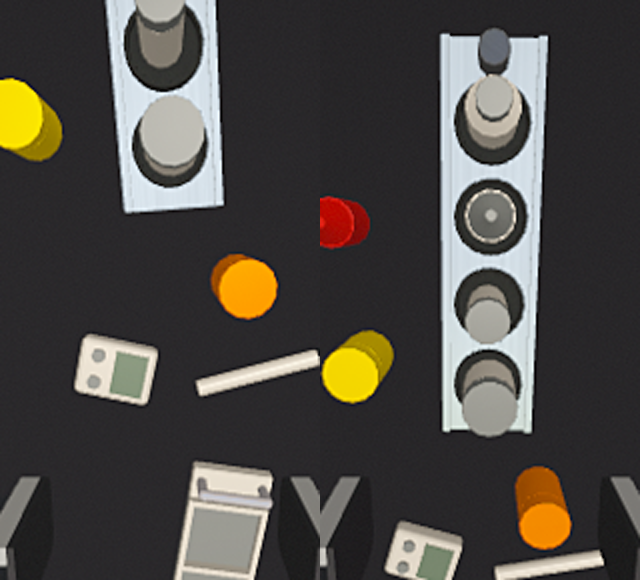

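View pics/w1c.png

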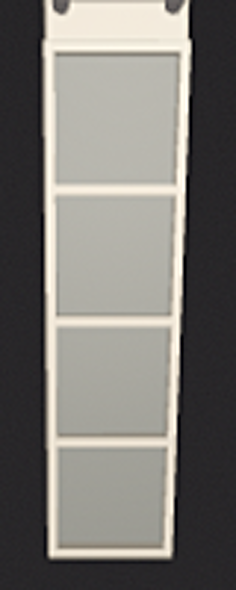

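The left half (w2) shows the slim cap clipped at the top and the squat cap at (172,131). The right half (w3) shows caps at necked (495,97), dropper tip (491,215), slim (489,320) and squat (489,407), with the post at (495,48). The rack crop shows dividers at rows 190, 322 and 442, and corners at (43,40), (191,40), (48,557) and (172,557).

```bash
cat > fit.py <<'E'
import pickle
from h import *
W={n:pickle.load(open(n+".pkl","rb")) for n in("w1","w2","w3")}
proj0=proj
def proj_all(n,X):
    if n in("top","side"):return proj0(n,X)
    p,R,M,fx,cx,cy=W[n]
    X=(np.atleast_2d(X)-p)@R; P=(X-M[:3,3])@M[:3,:3]
    return P[:,:2]/P[:,2:]*fx+[cx,cy]
import h; h.proj=proj_all
CR.update({"w1":("w1",2.95,300,35),"w2":("w2",2,240,0),"w3":("w3",2,80,0)})
def trin(obs):
    def r(X): return np.concatenate([proj_all(px(*p)[0],X)[0]-px(*p)[1] for p in obs])
    o=least_squares(r,[.6,.1,.05]);return o.x.round(4),o.fun.round(1)
T={"necked":((495,97),(144,146),(150,321),None,.088),"drop":((491,215),(292,152),(230,218),None,.086),"slim":((489,320),(432,155),(302,115),None,.096),"squat":((489,407),(587,168),(370,55),(172,131),.076),"post":((495,48),(92,166),(121,452),None,.038)}
for n,(w,a,c,w2,z) in T.items():
    o=[("w3",w),("A",a),("C",c)]+([("w2",w2)] if w2 else [])
    print(n,*trin(o), "A+w3",trin(o[:2])[0],"w2w3" if w2 else "",trin([o[0],o[3]])[0] if w2 else "")
    # w3 alone at nominal z
    def r(X):return proj_all("w3",[X[0],X[1],z])[0]-px(*o[0])[1]
    print("   w3@z",least_squares(r,[.5,.2]).x.round(4))
w1=[("w1",(43,40),(-.031,.118)),("w1",(191,40),(.031,.118)),("w1",(48,557),(-.031,-.118)),("w1",(172,557),(.031,-.118)),("w1",(49,190),(-.029,.058)),("w1",(182,190),(.029,.058)),("w1",(51,322),(-.029,0)),("w1",(174,322),(.029,0)),("w1",(52,442),(-.029,-.058)),("w1",(170,442),(.029,-.058))]
L=[("w3",(442,36),(-.033,.131)),("w3",(547,37),(.033,.131)),("w3",(444,431),(-.033,-.131)),("w3",(532,431),(.033,-.131))]
for n,o,ys in(("rack",w1,(-.087,-.029,.029,.087)),("lane",L,(.087,.029,-.029,-.087))):
    q,e=body(o,.02);print(n,q.round(4),e.tolist())
    c,s=np.cos(q[2]),np.sin(q[2]);print([((q[0]-s*y).round(4),(q[1]+c*y).round(4)) for y in ys])
E
python3 fit.py
```

```text
necked [0.5356 0.336  0.0834] [-0.   0.5 -1.1 -0.1 -0.2  0.2] A+w3 [0.536  0.3382 0.0738]  
   w3@z [0.5355 0.3356]
drop [0.5338 0.2772 0.0839] [ 0.1  0.6 -1.   0.1  0.   0.3] A+w3 [0.5341 0.2778 0.0765]  
   w3@z [0.5336 0.2778]
slim [0.5326 0.22   0.0907] [ 0.   0.7 -0.8  0.  -0.3  0.6] A+w3 [0.5329 0.2197 0.0852]  
   w3@z [0.5326 0.2216]
squat [0.5329 0.1618 0.0713] [ 0.1  0.3 -0.6 -0.2  0.1  0.4 -0.   0.1] A+w3 [0.5329 0.161  0.0676] w2w3 [0.5329 0.162  0.0706]
   w3@z [0.5328 0.1638]
post [0.5359 0.3717 0.0346] [-0.3  0.4 -0.5 -0.  -0.6  0. ] A+w3 [0.5365 0.3735 0.0289]  
   w3@z [0.5362 0.3712]
rack [ 0.5282 -0.2139 -0.2344  0.0193] [[0.4, 0.1], [-0.3, -0.0], [0.1, 0.1], [-0.4, 0.0], [0.3, -0.0], [-0.7, -0.1], [-0.1, -0.1], [0.4, -0.2], [-0.1, 0.2], [0.3, 0.1]]
[(np.float64(0.508), np.float64(-0.2985)), (np.float64(0.5215), np.float64(-0.2421)), (np.float64(0.535), np.float64(-0.1857)), (np.float64(0.5485), np.float64(-0.1293))]
lane [ 0.5344  0.254  -0.014   0.01  ] [[-0.3, -0.1], [0.2, 0.2], [0.3, -0.3], [-0.2, 0.3]]
[(np.float64(0.5356), np.float64(0.341)), (np.float64(0.5348), np.float64(0.283)), (np.float64(0.534), np.float64(0.225)), (np.float64(0.5332), np.float64(0.167))]
```

Everything agrees to about 2 mm and the heights are near the nominal values. I'll start with the necked bottle.

```bash
python3 -c "
from plan import *
plan([(.5355,.336,.15,89),(.5355,.336,.046,89,30)])"
```

```text
[27.0, 1.0, 26.0, 0.0, 0.0, 0.2], [28.0, 1.0, 26.0, 0.0, 0.0, 0.2], [27.0, 1.0, 26.0, 0.0, 0.0, 0.2], [28.0, 0.0, 26.0, 0.0, 0.0, 0.1], [27.3, 0.9, 26.3, 0.0, 0.0, 0.2], | [0.5355 0.336  0.15  ]
[0.0, -0.0, 26.0, 0.0, 0.0, -0.0], [0.0, -0.0, 26.0, 0.0, 0.0, -0.0], [0.0, -0.0, 26.0, 0.0, 0.0, -0.0], [0.0, -0.0, 26.0, 0.0, 0.0, -0.0], | [0.5355 0.336  0.046 ]
```

>>> play_rows([
  [27, 1, 26, 0, 0, 0.2],
  [28, 1, 26, 0, 0, 0.2],
  [27, 1, 26, 0, 0, 0.2],
  [28, 0, 26, 0, 0, 0.1],
  [27.3, 0.9, 26.3, 0, 0, 0.2],
])

```text
time: 3.42
tool_pos: [0.5352, 0.3377, 0.1492]
tool_rot: [0.0, 0.713, 0.701, 0.0]
contact_force: [1.2, -0.6, 0.4]
gripper_width: 0.727
grasp_force: 0.0
```

>>> play_rows([
  [0, 0, 0, 0, 0, 0],
  [0, 0, 26, 0, 0, 0],
  [0, 0, 26, 0, 0, 0],
  [0, 0, 26, 0, 0, 0],
  [0, 0, 26, 0, 0, 0],
])

```text
time: 3.83
tool_pos: [0.5359, 0.3366, 0.046]
tool_rot: [0.0, 0.713, 0.701, 0.001]
contact_force: [0.5, 0.1, -0.1]
gripper_width: 0.729
grasp_force: 0.0
```

>>> play_rows([
  [0, 0, 0, 0, 0, 0],
  [0, 0, 0, 0, 0, 0],
  [0, 0, 0, 0, 0, 0],
])

```text
time: 4.08
tool_pos: [0.5362, 0.3376, 0.0481]
tool_rot: [0.0, 0.713, 0.702, 0.001]
contact_force: [0.6, 0.1, -0.3]
gripper_width: 0.728
grasp_force: 0.0
```

```bash
python3 snap.py w4
```

```text
4.0833 [0.53618581 0.33759909 0.04809083] [[0.016, 1.0, 0.002], [1.0, -0.016, 0.001], [0.001, 0.002, -1.0]]
```

View pics/w4.png

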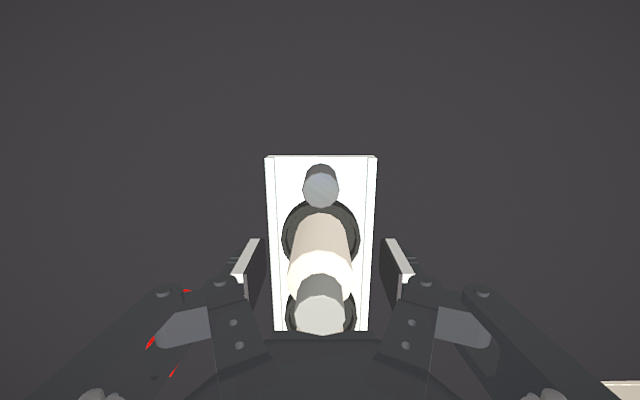

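The bottle stands centred between the pads (320, 240-330). I'll lower 4 mm, close and lift.

>>> play_rows([
  [0, 0, 4, 0, 0, 0],
  [0, 0, 0, 0, 0, 0],
])

```text
time: 4.3
tool_pos: [0.5357, 0.3382, 0.0436]
tool_rot: [0.0, 0.712, 0.702, 0.001]
contact_force: [0.1, -0.6, -1.2]
gripper_width: 0.721
grasp_force: 0.0
```

>>> play_rows([
  [0, 0, 0, 0, 0, 0],
  [0, 0, 0, 0, 0, 0],
  [0, 0, 0, 0, 0, 0],
  [0, 0, 0, 0, 0, 0],
  [0, 0, 0, 0, 0, 0],
], hand=20)

```text
time: 4.72
tool_pos: [0.5352, 0.3382, 0.0427]
tool_rot: [0.0, 0.712, 0.702, 0.001]
contact_force: [-0.5, 0.4, 4.1]
gripper_width: 0.355
grasp_force: 59.6
```

>>> play_rows([
  [0, 0, 0, 0, 0, 0],
  [0, 0, 0, 0, 0, 0],
  [0, 0, -10, 0, 0, 0],
  [0, 0, -15, 0, 0, 0],
  [0, 0, -20, 0, 0, 0],
])

```text
time: 5.13
tool_pos: [0.5331, 0.3372, 0.086]
tool_rot: [-0.001, 0.712, 0.702, -0.002]
contact_force: [0.1, 0.1, -1.2]
gripper_width: 0.36
grasp_force: 59.3
```

>>> play_rows([
  [0, 0, -25, 0, 0, 0],
  [0, 0, -25, 0, 0, 0],
  [0, 0, -15, 0, 0, 0],
])

```text
time: 5.38
tool_pos: [0.5358, 0.3385, 0.1562]
tool_rot: [0.001, 0.712, 0.702, 0.002]
contact_force: [1.7, -0.3, -0.4]
gripper_width: 0.357
grasp_force: 59.3
```

```bash
python3 -c "
from plan import *
plan([(.508,-.2985,.15,76.5),(.508,-.2985,.052,76.5,20)])"
```

```text
[-40.0, -1.0, 0.0, 0.0, -0.0, 0.8], [-40.0, -1.0, 0.0, 0.0, -0.0, 0.8], [-40.0, -0.0, 0.0, 0.0, -0.0, 0.8], [-40.0, 1.0, 0.0, 0.0, -0.0, 0.8], [-40.0, 1.0, 0.0, 0.0, -0.0, 0.8], [-40.0, 2.0, 0.0, 0.0, -0.0, 0.8], [-40.0, 2.0, 0.0, 0.0, -0.0, 0.8], [-40.0, 3.0, 1.0, 0.0, -0.0, 0.8], [-40.0, 3.0, 0.0, 0.0, -0.0, 0.8], [-39.0, 4.0, 1.0, 0.0, -0.0, 0.8], [-39.0, 4.0, 0.0, 0.0, -0.0, 0.8], [-39.0, 5.0, 1.0, 0.0, -0.0, 0.8], [-40.0, 5.0, 0.0, 0.1, -0.0, 0.8], [-39.0, 6.0, 1.0, 0.0, -0.1, 0.8], [-39.0, 7.0, 0.0, 0.1, -0.0, 0.7], [-39.5, 6.9, 1.0, -0.0, -0.1, 0.8], | [ 0.508  -0.2985  0.15  ]
[0.0, -0.0, 20.0, 0.0, 0.0, -0.0], [0.0, -0.0, 19.0, 0.0, 0.0, -0.0], [0.0, -0.0, 20.0, 0.0, 0.0, -0.0], [0.0, -0.0, 19.0, 0.0, 0.0, -0.0], [0.1, -0.0, 20.0, 0.0, 0.0, -0.0], | [ 0.508  -0.2985  0.052 ]
```

>>> play_rows([
  [-20, 0, 0, 0, 0, 0.5],
  [-40, -1, 0, 0, 0, 0.8],
  [-40, 0, 0, 0, 0, 0.8],
  [-40, 0, 0, 0, 0, 0.8],
  [-40, 1, 0, 0, 0, 0.8],
])

```text
time: 5.8
tool_pos: [0.5267, 0.1566, 0.1524]
tool_rot: [0.0, 0.734, 0.679, 0.0]
contact_force: [1.5, -1.3, 0.1]
gripper_width: 0.353
grasp_force: 59.3
```

>>> play_rows([
  [-40, 1, 0, 0, 0, 0.8],
  [-40, 2, 0, 0, 0, 0.8],
  [-40, 2, 0, 0, 0, 0.8],
  [-40, 3, 1, 0, 0, 0.8],
  [-40, 3, 0, 0, 0, 0.8],
])

```text
time: 6.22
tool_pos: [0.5162, -0.0438, 0.1514]
tool_rot: [0.0, 0.758, 0.652, 0.0]
contact_force: [0.4, 0.1, -0.2]
gripper_width: 0.359
grasp_force: 59.3
```

>>> play_rows([
  [-40, 4, 0, 0, 0, 0.8],
  [-40, 5, 0, 0, 0, 0.8],
  [-40, 5, 0, 0, 0, 0.8],
  [-40, 6, 0, 0, 0, 0.8],
  [-40, 6, 0, 0, 0, 0.8],
])

```text
time: 6.63
tool_pos: [0.5067, -0.2454, 0.1515]
tool_rot: [0.0, 0.78, 0.625, 0.0]
contact_force: [0.2, -0.1, 1.1]
gripper_width: 0.359
grasp_force: 59.3
```

>>> play_rows([
  [-30, 5, 0, 0, 0, 0.8],
  [-20, 3, 0, 0, 0, 0.2],
  [0, 0, 0, 0, 0, 0],
  [0, 0, 0, 0, 0, 0],
])

```text
time: 6.97
tool_pos: [0.5036, -0.2948, 0.1512]
tool_rot: [-0.0, 0.786, 0.618, 0.0]
contact_force: [0.4, 0.1, -0.9]
gripper_width: 0.356
grasp_force: 59.3
```

```bash
python3 -c "
from plan import *
plan([(.508,-.2985,.10,76.5,25),(.508,-.2985,.044,76.5,20)])"
```

```text
[-1.0, 2.0, 17.0, -0.0, -0.0, -0.0], [-1.0, 2.0, 17.0, -0.0, -0.0, -0.1], [-0.6, 1.2, 17.2, -0.0, -0.0, -0.0], | [ 0.508  -0.2985  0.1   ]
[-0.0, -0.0, 19.0, -0.0, -0.0, -0.0], [-0.0, -0.0, 18.0, -0.0, -0.0, -0.0], [-0.1, -0.0, 19.0, -0.0, -0.0, -0.0], | [ 0.508  -0.2985  0.044 ]
```

>>> play_rows([
  [-1, 2, 17, 0, 0, 0],
  [-1, 2, 17, 0, 0, 0],
  [-0.6, 1.2, 17, 0, 0, 0],
  [0, 0, 19, 0, 0, 0],
  [0, 0, 18, 0, 0, 0],
])

```text
time: 7.38
tool_pos: [0.5086, -0.296, 0.0623]
tool_rot: [-0.0, 0.785, 0.62, 0.0]
contact_force: [0.5, 0.0, -1.2]
gripper_width: 0.355
grasp_force: 59.4
```

>>> play_rows([
  [0, 0, 16, 0, 0, 0],
  [0, 0, 0, 0, 0, 0],
  [0, 0, 0, 0, 0, 0],
])

```text
time: 7.63
tool_pos: [0.5079, -0.2959, 0.0462]
tool_rot: [-0.001, 0.785, 0.619, -0.0]
contact_force: [-0.0, -0.6, -1.1]
gripper_width: 0.354
grasp_force: 59.4
```

>>> play_rows([
  [0, 0, 2, 0, 0, 0],
  [0, 0, 2, 0, 0, 0],
  [0, 0, 0, 0, 0, 0],
])

```text
time: 7.88
tool_pos: [0.509, -0.2979, 0.044]
tool_rot: [0.001, 0.785, 0.619, 0.0]
contact_force: [-0.1, 0.4, -0.9]
gripper_width: 0.358
grasp_force: 59.4
```

```bash
python3 snap.py w5
```

```text
7.8833 [ 0.50904724 -0.29790567  0.04404776] [[0.234, 0.972, 0.001], [0.972, -0.234, -0.001], [-0.001, 0.002, -1.0]]
```

View pics/w5.png

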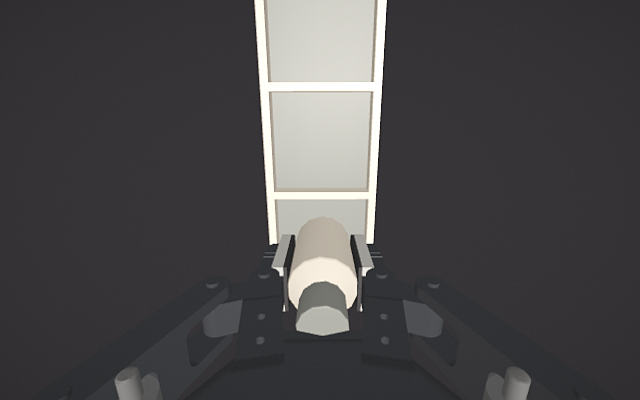

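The bottle is centred in the last pocket (320, 218-335), still just off the floor. I'll lower in small steps until contact.

>>> play_rows([
  [0, 0, 1.5, 0, 0, 0],
  [0, 0, 1.5, 0, 0, 0],
  [0, 0, 0, 0, 0, 0],
])

```text
time: 8.18
tool_pos: [0.5083, -0.2977, 0.0399]
tool_rot: [-0.0, 0.785, 0.619, -0.0]
contact_force: [-0.4, 0.3, 0.4]
gripper_width: 0.353
grasp_force: 59.4
```

>>> play_rows([
  [0, 0, 1, 0, 0, 0],
  [0, 0, 0, 0, 0, 0],
])

```text
time: 8.35
tool_pos: [0.5083, -0.2977, 0.0388]
tool_rot: [-0.0, 0.786, 0.619, -0.0]
contact_force: [-0.1, 0.5, -0.7]
gripper_width: 0.36
grasp_force: 59.4
```

>>> play_rows([
  [0, 0, 1, 0, 0, 0],
  [0, 0, 0, 0, 0, 0],
])

```text
time: 8.52
tool_pos: [0.5084, -0.2978, 0.0387]
tool_rot: [-0.0, 0.785, 0.619, -0.0]
contact_force: [-2.9, 1.9, 4.7]
gripper_width: 0.355
grasp_force: 60.0
```

Contact at the predicted height. Releasing.

>>> play_rows([
  [0, 0, 0, 0, 0, 0],
  [0, 0, 0, 0, 0, 0],
  [0, 0, 0, 0, 0, 0],
  [0, 0, 0, 0, 0, 0],
  [0, 0, 0, 0, 0, 0],
], hand=62)

```text
time: 8.93
tool_pos: [0.5084, -0.2977, 0.0379]
tool_rot: [-0.0, 0.785, 0.619, 0.0]
contact_force: [0.1, -0.6, -0.2]
gripper_width: 0.729
grasp_force: 0.0
```

>>> play_rows([
  [0, 0, -10, 0, 0, 0],
  [0, 0, -25, 0, 0, 0],
  [0, 0, -35, 0, 0, 0],
  [0, 0, -40, 0, 0, 0],
  [0, 0, 0, 0, 0, 0],
])

```text
time: 9.35
tool_pos: [0.5127, -0.3009, 0.1587]
tool_rot: [0.008, 0.785, 0.619, 0.002]
contact_force: [1.4, -2.0, 1.1]
gripper_width: 0.725
grasp_force: 0.0
```

```bash
python3 -c "
from plan import *
plan([(.534,.2775,.15,89),(.534,.2775,.044,89,28)])"; python3 snap.py w6
```

```text
[38.0, -8.0, 0.0, 0.1, 0.0, -0.8], [38.0, -7.0, 0.0, 0.1, 0.0, -0.8], [38.0, -7.0, 0.0, 0.0, 0.0, -0.8], [38.0, -6.0, 0.0, 0.0, 0.0, -0.8], [38.0, -5.0, 0.0, 0.1, 0.0, -0.8], [38.0, -5.0, 0.0, 0.0, 0.0, -0.9], [38.0, -4.0, 0.0, 0.1, 0.1, -0.8], [38.0, -4.0, 1.0, 0.0, 0.0, -0.9], [39.0, -3.0, 0.0, 0.1, 0.1, -0.8], [39.0, -3.0, 1.0, 0.0, 0.0, -0.9], [39.0, -2.0, 1.0, 0.1, 0.1, -0.8], [38.0, -2.0, 0.0, 0.0, 0.0, -0.9], [39.0, -1.0, 1.0, 0.1, 0.1, -0.8], [38.0, -0.0, 1.0, 0.0, 0.0, -0.9], [38.9, 0.1, 0.1, 0.1, 0.1, -0.8], | [0.534  0.2775 0.15  ]
[-0.0, 0.0, 26.0, -0.0, -0.0, -0.0], [-0.0, 0.0, 27.0, -0.0, -0.0, -0.0], [-0.0, 0.0, 26.0, -0.0, -0.0, -0.0], [-0.1, 0.0, 27.0, -0.0, -0.0, -0.0], | [0.534  0.2775 0.044 ]
9.35 [ 0.51273165 -0.30093613  0.15866553] [[0.234, 0.972, 0.013], [0.972, -0.234, -0.01], [-0.007, 0.015, -1.0]]
```

View pics/w6.png

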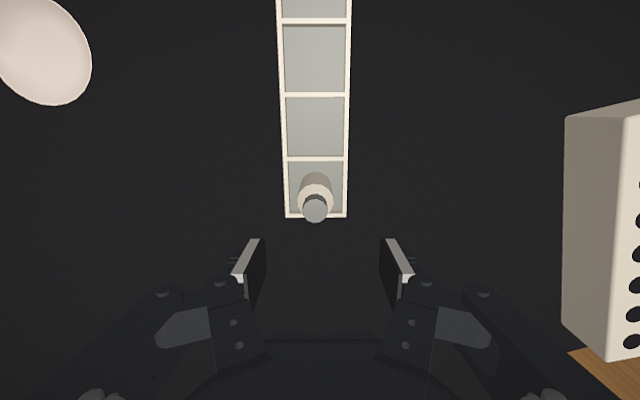

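The necked bottle stands upright in the far pocket at (315,200). Next the dropper.

>>> play_rows([
  [20, -4, 0, 0, 0, -0.8],
  [38, -7, 0, 0, 0, -0.8],
  [38, -7, 0, 0, 0, -0.8],
  [38, -6, 0, 0, 0, -0.8],
  [38, -5, 0, 0, 0, -0.8],
])

```text
time: 9.82
tool_pos: [0.5143, -0.1217, 0.1474]
tool_rot: [-0.001, 0.763, 0.646, -0.0]
contact_force: [0.7, 0.6, -0.2]
gripper_width: 0.727
grasp_force: 0.0
```

>>> play_rows([
  [38, -5, 0, 0, 0, -0.8],
  [38, -4, 0, 0, 0, -0.8],
  [39, -4, 0, 0, 0, -0.8],
  [39, -3, 0, 0, 0, -0.8],
  [39, -3, 0, 0, 0, -0.9],
])

```text
time: 10.23
tool_pos: [0.5222, 0.0723, 0.1476]
tool_rot: [-0.0, 0.74, 0.673, -0.0]
contact_force: [0.3, -0.3, -0.2]
gripper_width: 0.724
grasp_force: 0.0
```

>>> play_rows([
  [39, -2, 0, 0, 0, -0.8],
  [39, -2, 0, 0, 0, -0.9],
  [39, -1, 0, 0, 0, -0.8],
  [39, 0, 0, 0, 0, -0.9],
  [39, 0, 0, 0, 0, -0.8],
])

```text
time: 10.65
tool_pos: [0.5299, 0.2672, 0.1474]
tool_rot: [-0.0, 0.714, 0.7, -0.0]
contact_force: [0.4, -0.4, 1.6]
gripper_width: 0.726
grasp_force: 0.0
```

>>> play_rows([
  [16, 0, 0, 0, 0, 0],
  [0, 0, 0, 0, 0, 0],
  [0, 0, 0, 0, 0, 0],
  [0, 0, 0, 0, 0, 0],
])

```text
time: 10.98
tool_pos: [0.5306, 0.2806, 0.1474]
tool_rot: [-0.0, 0.715, 0.699, -0.001]
contact_force: [-0.5, 0.5, -0.5]
gripper_width: 0.728
grasp_force: 0.0
```

```bash
python3 -c "
from plan import *
plan([(.534,.2775,.043,89,28)])
print(pose()[0],pose()[1].as_matrix().round(3).tolist())"
```

```text
[-1.0, 1.0, 26.0, -0.0, 0.0, -0.1], [-1.0, 1.0, 26.0, -0.0, 0.0, -0.0], [-0.0, 1.0, 26.0, -0.0, 0.0, -0.1], [-0.9, 0.6, 26.4, -0.1, 0.1, -0.0], | [0.534  0.2775 0.043 ]
[0.53062038 0.28057593 0.14735876] [[0.022, 1.0, -0.001], [1.0, -0.022, -0.001], [-0.001, -0.001, -1.0]]
```

>>> play_rows([
  [-3, 3.5, 10, 0, 0, 0],
  [0, 0, 28, 0, 0, 0],
  [0, 0, 28, 0, 0, 0],
  [0, 0, 25, 0, 0, 0],
  [0, 0, 13, 0, 0, 0],
])

```text
time: 11.4
tool_pos: [0.5323, 0.2757, 0.0396]
tool_rot: [-0.001, 0.715, 0.699, -0.003]
contact_force: [-0.7, -0.6, -0.8]
gripper_width: 0.724
grasp_force: 0.0
```

>>> play_rows([
  [0, 0, 0, 0, 0, 0],
  [0, 0, 0, 0, 0, 0],
  [0, 0, 0, 0, 0, 0],
])

```text
time: 11.65
tool_pos: [0.5358, 0.2782, 0.0457]
tool_rot: [0.001, 0.715, 0.699, 0.001]
contact_force: [-0.0, -0.2, 0.1]
gripper_width: 0.722
grasp_force: 0.0
```

>>> play_rows([
  [0, 0, 0, 0, 0, 0],
  [0, 0, 0, 0, 0, 0],
  [0, 0, 0, 0, 0, 0],
  [0, 0, 0, 0, 0, 0],
  [0, 0, 0, 0, 0, 0],
], hand=20)

```text
time: 12.07
tool_pos: [0.5356, 0.2788, 0.0459]
tool_rot: [0.001, 0.715, 0.7, 0.001]
contact_force: [-0.5, 0.0, 6.0]
gripper_width: 0.325
grasp_force: 59.1
```

>>> play_rows([
  [0, 0, 0, 0, 0, 0],
  [0, 0, 0, 0, 0, 0],
])

```text
time: 12.23
tool_pos: [0.5357, 0.2788, 0.0459]
tool_rot: [0.001, 0.715, 0.7, 0.001]
contact_force: [-0.4, -0.9, 6.5]
gripper_width: 0.321
grasp_force: 59.1
```

>>> play_rows([
  [0, 0, -8, 0, 0, 0],
  [0, 0, -17, 0, 0, 0],
  [0, 0, -25, 0, 0, 0],
  [0, 0, -30, 0, 0, 0],
  [0, 0, -25, 0, 0, 0],
])

```text
time: 12.65
tool_pos: [0.5341, 0.2782, 0.1505]
tool_rot: [-0.0, 0.715, 0.7, -0.0]
contact_force: [1.1, 0.2, -0.2]
gripper_width: 0.321
grasp_force: 59.1
```

>>> play_rows([
  [0, 0, 0, 0, 0, 0],
  [0, 0, 0, 0, 0, 0],
])

```text
time: 12.82
tool_pos: [0.5355, 0.2787, 0.1515]
tool_rot: [0.001, 0.715, 0.7, 0.002]
contact_force: [0.2, 0.3, -0.7]
gripper_width: 0.321
grasp_force: 59.1
```

```bash
python3 -c "
from plan import *
plan([(.5215,-.2421,.151,76.5)])"
```

```text
[-40.0, -0.0, -0.0, 0.0, -0.0, 0.9], [-40.0, 0.0, -0.0, 0.0, -0.0, 0.9], [-40.0, 1.0, -0.0, 0.0, -0.0, 1.0], [-40.0, 2.0, -0.0, 0.0, -0.0, 0.9], [-40.0, 2.0, -0.0, 0.0, -0.0, 1.0], [-40.0, 3.0, -0.0, 0.0, -0.0, 0.9], [-40.0, 4.0, -0.0, 0.0, -0.0, 1.0], [-40.0, 4.0, -0.0, 0.0, -0.0, 0.9], [-40.0, 5.0, -0.0, 0.0, -0.0, 1.0], [-40.0, 6.0, -0.0, 0.1, -0.0, 0.9], [-39.0, 6.0, -0.0, 0.0, -0.0, 1.0], [-39.0, 7.0, -0.0, 0.1, -0.1, 0.9], [-39.8, 8.2, -0.3, 0.0, -0.0, 1.0], | [ 0.5215 -0.2421  0.151 ]
```

>>> play_rows([
  [-20, 0, 0, 0, 0, 0.4],
  [-40, 0, 0, 0, 0, 0.9],
  [-40, 0, 0, 0, 0, 0.9],
  [-40, 1, 0, 0, 0, 0.9],
  [-40, 2, 0, 0, 0, 0.9],
])

```text
time: 13.23
tool_pos: [0.5268, 0.0968, 0.1468]
tool_rot: [-0.001, 0.739, 0.674, -0.001]
contact_force: [0.9, -0.2, -0.3]
gripper_width: 0.323
grasp_force: 59.1
```

>>> play_rows([
  [-40, 2, 0, 0, 0, 0.9],
  [-40, 3, 0, 0, 0, 1],
  [-40, 4, 0, 0, 0, 0.9],
  [-40, 4, 0, 0, 0, 1],
  [-40, 5, 0, 0, 0, 0.9],
])

```text
time: 13.65
tool_pos: [0.52, -0.1038, 0.1469]
tool_rot: [-0.002, 0.766, 0.643, -0.001]
contact_force: [2.0, 0.1, -0.5]
gripper_width: 0.322
grasp_force: 59.1
```

>>> play_rows([
  [-40, 6, 0, 0, 0, 1],
  [-40, 6, 0, 0, 0, 0.9],
  [-39, 7, 0, 0, 0, 0.9],
  [-20, 5, 0, 0, 0, 0.8],
  [0, 0, 0, 0, 0, 0],
])

```text
time: 14.07
tool_pos: [0.517, -0.247, 0.1471]
tool_rot: [-0.001, 0.787, 0.617, -0.001]
contact_force: [0.5, 0.5, -1.0]
gripper_width: 0.321
grasp_force: 59.1
```

>>> play_rows([
  [0, 0, 0, 0, 0, 0],
  [0, 0, 0, 0, 0, 0],
])

```text
time: 14.23
tool_pos: [0.5176, -0.2424, 0.1473]
tool_rot: [-0.002, 0.785, 0.619, -0.0]
contact_force: [0.0, 0.4, -0.5]
gripper_width: 0.321
grasp_force: 59.1
```

```bash
python3 -c "
from plan import *
plan([(.5215,-.2421,.1,76.5,25),(.5215,-.2421,.048,76.5,20)])
print(pose()[0])"
```

```text
[1.0, 2.0, 24.0, -0.1, -0.0, -0.0], [0.1, 1.9, 23.3, -0.1, -0.1, -0.0], | [ 0.5216 -0.2421  0.1   ]
[0.0, -0.0, 17.0, 0.0, 0.0, -0.0], [0.0, -0.0, 18.0, 0.0, 0.0, -0.0], [0.0, -0.1, 17.0, 0.0, 0.0, -0.0], | [ 0.5215 -0.2421  0.048 ]
[ 0.51758018 -0.24235022  0.14733442]
```

>>> play_rows([
  [1, 2, 20, 0, 0, 0],
  [0, 2, 25, 0, 0, 0],
  [0, 0, 20, 0, 0, 0],
  [0, 0, 18, 0, 0, 0],
  [0, 0, 13, 0, 0, 0],
])

```text
time: 14.65
tool_pos: [0.5215, -0.2409, 0.0504]
tool_rot: [-0.002, 0.785, 0.62, -0.001]
contact_force: [0.1, -0.1, -0.9]
gripper_width: 0.325
grasp_force: 59.1
```

>>> play_rows([
  [0, 0, 0, 0, 0, 0],
  [0, 0, 0, 0, 0, 0],
  [0, 0, 0, 0, 0, 0],
])

```text
time: 14.9
tool_pos: [0.5233, -0.2433, 0.0542]
tool_rot: [0.001, 0.785, 0.619, 0.0]
contact_force: [0.5, 0.0, 0.3]
gripper_width: 0.322
grasp_force: 59.1
```

>>> play_rows([
  [0, 0, 4, 0, 0, 0],
  [0, 0, 4, 0, 0, 0],
  [0, 0, 0, 0, 0, 0],
  [0, 0, 0, 0, 0, 0],
])

```text
time: 15.23
tool_pos: [0.5225, -0.2435, 0.0451]
tool_rot: [-0.0, 0.786, 0.619, -0.0]
contact_force: [-0.9, -0.5, -0.1]
gripper_width: 0.325
grasp_force: 59.1
```

>>> play_rows([
  [0, 0, 1.5, 0, 0, 0],
  [0, 0, 0, 0, 0, 0],
  [0, 0, 0, 0, 0, 0],
])

```text
time: 15.48
tool_pos: [0.5226, -0.2435, 0.0435]
tool_rot: [-0.0, 0.786, 0.619, 0.0]
contact_force: [-0.3, -0.8, -0.6]
gripper_width: 0.323
grasp_force: 59.1
```

>>> play_rows([
  [0, 0, 1, 0, 0, 0],
  [0, 0, 0, 0, 0, 0],
])

```text
time: 15.65
tool_pos: [0.5225, -0.2434, 0.0424]
tool_rot: [-0.0, 0.786, 0.619, -0.0]
contact_force: [-1.0, -0.3, -1.3]
gripper_width: 0.322
grasp_force: 59.1
```

>>> play_rows([
  [0, 0, 0.7, 0, 0, 0],
  [0, 0, 0, 0, 0, 0],
])

```text
time: 15.82
tool_pos: [0.5226, -0.2435, 0.0419]
tool_rot: [0.0, 0.785, 0.619, 0.0]
contact_force: [-1.2, 0.3, -0.4]
gripper_width: 0.323
grasp_force: 59.2
```

>>> play_rows([
  [0, 0, 0.7, 0, 0, 0],
  [0, 0, 0, 0, 0, 0],
])

```text
time: 15.98
tool_pos: [0.5226, -0.2436, 0.0419]
tool_rot: [-0.0, 0.785, 0.619, -0.0]
contact_force: [-2.8, 0.9, 5.1]
gripper_width: 0.32
grasp_force: 59.3
```

>>> play_rows([
  [0, 0, 0, 0, 0, 0],
  [0, 0, 0, 0, 0, 0],
  [0, 0, 0, 0, 0, 0],
  [0, 0, 0, 0, 0, 0],
  [0, 0, 0, 0, 0, 0],
], hand=62)

```text
time: 16.4
tool_pos: [0.5225, -0.2434, 0.0409]
tool_rot: [-0.0, 0.785, 0.619, -0.0]
contact_force: [-0.9, -0.5, 0.1]
gripper_width: 0.728
grasp_force: 0.0
```

>>> play_rows([
  [0, 0, -10, 0, 0, 0],
  [0, 0, -25, 0, 0, 0],
  [0, 0, -35, 0, 0, 0],
  [0, 0, -40, 0, 0, 0],
  [0, 0, 0, 0, 0, 0],
])

```text
time: 16.82
tool_pos: [0.5271, -0.2462, 0.1616]
tool_rot: [0.008, 0.785, 0.619, 0.003]
contact_force: [1.8, -1.4, 1.4]
gripper_width: 0.724
grasp_force: 0.0
```

>>> play_rows([
  [0, 0, 0, 0, 0, 0],
  [0, 0, 0, 0, 0, 0],
])

```text
time: 16.98
tool_pos: [0.5226, -0.2435, 0.1517]
tool_rot: [0.0, 0.785, 0.619, 0.0]
contact_force: [0.1, 0.6, -0.6]
gripper_width: 0.722
grasp_force: 0.0
```

```bash
python3 -c "
from plan import *
plan([(.533,.221,.15,89)])
print(pose()[0])"
```

```text
[38.0, -8.0, 0.0, 0.0, 0.0, -1.0], [38.0, -8.0, 0.0, 0.0, 0.0, -1.0], [38.0, -7.0, 0.0, 0.0, 0.0, -1.1], [38.0, -6.0, 0.0, 0.0, 0.0, -1.0], [38.0, -5.0, 0.0, 0.0, 0.0, -1.1], [38.0, -5.0, 0.0, 0.0, 0.0, -1.0], [39.0, -4.0, 0.0, 0.0, 0.0, -1.1], [39.0, -3.0, 0.0, 0.0, 0.0, -1.0], [39.0, -3.0, 0.0, 0.0, 0.0, -1.1], [39.0, -2.0, 1.0, 0.0, 0.0, -1.0], [38.0, -1.0, 0.0, 0.0, 0.0, -1.1], [38.7, -0.8, 0.5, 0.0, 0.0, -1.0], | [0.533 0.221 0.15 ]
[ 0.5225976  -0.24348979  0.15172946]
```

>>> play_rows([
  [38, -8, 0, 0, 0, -1],
  [38, -8, 0, 0, 0, -1],
  [38, -7, 0, 0, 0, -1.1],
  [38, -6, 0, 0, 0, -1],
  [38, -5, 0, 0, 0, -1.1],
])

```text
time: 17.4
tool_pos: [0.5254, -0.0485, 0.1488]
tool_rot: [-0.002, 0.757, 0.654, -0.001]
contact_force: [1.0, 0.4, -0.3]
gripper_width: 0.727
grasp_force: 0.0
```

>>> play_rows([
  [38, -5, 0, 0, 0, -1],
  [39, -4, 0, 0, 0, -1.1],
  [39, -3, 0, 0, 0, -1],
  [39, -3, 0, 0, 0, -1.1],
  [39, -2, 0, 0, 0, -1],
])

```text
time: 17.82
tool_pos: [0.5296, 0.1461, 0.1489]
tool_rot: [-0.001, 0.726, 0.688, -0.002]
contact_force: [1.1, -0.3, -0.1]
gripper_width: 0.724
grasp_force: 0.0
```

>>> play_rows([
  [38, -1, 0, 0, 0, -1.1],
  [38.7, -0.8, 0, 0, 0, -1],
  [0, 0, 0, 0, 0, 0],
  [0, 0, 0, 0, 0, 0],
  [0, 0, 0, 0, 0, 0],
])

```text
time: 18.23
tool_pos: [0.5319, 0.2207, 0.1492]
tool_rot: [-0.001, 0.713, 0.701, -0.002]
contact_force: [-0.4, -0.4, 0.1]
gripper_width: 0.728
grasp_force: 0.0
```

```bash
python3 -c "
from plan import *
plan([(.5328,.221,.05,89,28)])
print(pose()[0])"
```

```text
[0.0, 0.0, 25.0, -0.0, 0.0, -0.0], [0.0, 0.0, 25.0, -0.1, 0.0, -0.0], [0.0, 1.0, 25.0, -0.0, 0.0, -0.0], [0.4, 0.2, 24.2, -0.1, 0.1, -0.0], | [0.5328 0.221  0.05  ]
[0.53185306 0.22072231 0.14923052]
```

>>> play_rows([
  [0, 0, 15, 0, 0, 0],
  [0, 0, 28, 0, 0, 0],
  [0, 0, 28, 0, 0, 0],
  [0, 0, 20, 0, 0, 0],
  [0, 0, 10, 0, 0, 0],
])

```text
time: 18.65
tool_pos: [0.5304, 0.2187, 0.0459]
tool_rot: [-0.002, 0.714, 0.7, -0.003]
contact_force: [-1.3, 0.3, -0.7]
gripper_width: 0.725
grasp_force: 0.0
```

>>> play_rows([
  [0, 0, 0, 0, 0, 0],
  [0, 0, 0, 0, 0, 0],
  [0, 0, 0, 0, 0, 0],
])

```text
time: 18.9
tool_pos: [0.5342, 0.2208, 0.0517]
tool_rot: [0.001, 0.714, 0.7, 0.001]
contact_force: [-0.1, 0.1, 0.6]
gripper_width: 0.726
grasp_force: 0.0
```

>>> play_rows([
  [0, 0, 0, 0, 0, 0],
  [0, 0, 0, 0, 0, 0],
  [0, 0, 0, 0, 0, 0],
  [0, 0, 0, 0, 0, 0],
  [0, 0, 0, 0, 0, 0],
], hand=18)

```text
time: 19.32
tool_pos: [0.5338, 0.2214, 0.0514]
tool_rot: [0.0, 0.713, 0.701, 0.001]
contact_force: [-0.1, 0.3, 5.8]
gripper_width: 0.276
grasp_force: 58.6
```

>>> play_rows([
  [0, 0, 0, 0, 0, 0],
  [0, 0, 0, 0, 0, 0],
])

```text
time: 19.48
tool_pos: [0.5338, 0.2214, 0.0514]
tool_rot: [0.0, 0.713, 0.701, 0.001]
contact_force: [-0.9, -1.1, 5.9]
gripper_width: 0.277
grasp_force: 58.6
```

>>> play_rows([
  [0, 0, -8, 0, 0, 0],
  [0, 0, -17, 0, 0, 0],
  [0, 0, -25, 0, 0, 0],
  [0, 0, -30, 0, 0, 0],
  [0, 0, -25, 0, 0, 0],
])

```text
time: 19.9
tool_pos: [0.5326, 0.221, 0.1564]
tool_rot: [-0.0, 0.713, 0.701, -0.0]
contact_force: [0.4, 0.5, 0.2]
gripper_width: 0.277
grasp_force: 58.8
```

>>> play_rows([
  [0, 0, 0, 0, 0, 0],
  [0, 0, 0, 0, 0, 0],
  [0, 0, 0, 0, 0, 0],
])

```text
time: 20.15
tool_pos: [0.5323, 0.2209, 0.1543]
tool_rot: [-0.0, 0.713, 0.701, -0.001]
contact_force: [-0.1, 0.1, 0.6]
gripper_width: 0.276
grasp_force: 58.8
```

```bash
python3 -c "
from plan import *
plan([(.535,-.1857,.155,76.5)])"
```

```text
[-41.0, 1.0, -0.0, -0.0, 0.0, 1.2], [-41.0, 2.0, -0.0, -0.0, 0.0, 1.3], [-40.0, 3.0, -0.0, -0.0, 0.0, 1.2], [-40.0, 4.0, -0.0, -0.0, 0.0, 1.3], [-40.0, 4.0, -0.0, -0.0, 0.0, 1.2], [-40.0, 5.0, -0.0, -0.0, 0.0, 1.3], [-40.0, 6.0, -0.0, -0.0, 0.0, 1.2], [-40.0, 7.0, -0.0, -0.0, 0.0, 1.3], [-40.0, 8.0, -0.0, -0.0, 0.0, 1.2], [-40.8, 9.6, -0.6, -0.1, 0.0, 1.3], | [ 0.535  -0.1857  0.155 ]
```

>>> play_rows([
  [-20, 0, 0, 0, 0, 0.6],
  [-41, 2, 0, 0, 0, 1.2],
  [-41, 2, 0, 0, 0, 1.3],
  [-40, 3, 0, 0, 0, 1.2],
  [-40, 4, 0, 0, 0, 1.3],
])

```text
time: 20.57
tool_pos: [0.532, 0.0372, 0.1527]
tool_rot: [-0.001, 0.747, 0.665, -0.001]
contact_force: [1.0, 0.2, -0.5]
gripper_width: 0.278
grasp_force: 58.8
```

>>> play_rows([
  [-40, 4, 0, 0, 0, 1.2],
  [-40, 5, 0, 0, 0, 1.3],
  [-40, 6, 0, 0, 0, 1.2],
  [-40, 7, 0, 0, 0, 1.3],
  [-40, 8, 0, 0, 0, 1.2],
])

```text
time: 20.98
tool_pos: [0.53, -0.165, 0.1527]
tool_rot: [-0.002, 0.782, 0.623, -0.001]
contact_force: [1.7, 0.8, -1.0]
gripper_width: 0.276
grasp_force: 58.8
```

>>> play_rows([
  [-20.8, 5, 0, 0, 0, 0.7],
  [0, 0, 0, 0, 0, 0],
  [0, 0, 0, 0, 0, 0],
  [0, 0, 0, 0, 0, 0],
])

```text
time: 21.32
tool_pos: [0.5311, -0.184, 0.1533]
tool_rot: [-0.002, 0.785, 0.619, -0.0]
contact_force: [-0.2, 0.4, -0.6]
gripper_width: 0.277
grasp_force: 58.8
```

```bash
python3 -c "
from plan import *
plan([(.534,-.1857,.1,76.5,25),(.534,-.1857,.054,76.5,20)])
print(pose()[0])"
```

```text
[-0.0, 1.0, 18.0, -0.1, -0.0, -0.0], [-0.0, 1.0, 18.0, -0.0, -0.0, -0.0], [-1.0, 1.4, 17.3, -0.1, -0.1, -0.0], | [ 0.534  -0.1857  0.1   ]
[0.0, -0.0, 15.0, 0.0, 0.0, -0.0], [0.0, -0.0, 16.0, 0.0, 0.0, -0.0], [0.0, -0.1, 15.0, 0.0, 0.0, -0.0], | [ 0.534  -0.1857  0.054 ]
[ 0.53106037 -0.18404299  0.15333674]
```

>>> play_rows([
  [0, 2, 15, 0, 0, 0],
  [-1, 1, 25, 0, 0, 0],
  [0, 0, 25, 0, 0, 0],
  [0, 0, 20, 0, 0, 0],
  [0, 0, 12, 0, 0, 0],
])

```text
time: 21.73
tool_pos: [0.5328, -0.184, 0.0547]
tool_rot: [-0.002, 0.785, 0.62, -0.001]
contact_force: [-1.0, -0.2, -0.8]
gripper_width: 0.277
grasp_force: 58.8
```

>>> play_rows([
  [0, 0, 2, 0, 0, 0],
  [0, 0, 0, 0, 0, 0],
  [0, 0, 0, 0, 0, 0],
])

```text
time: 21.98
tool_pos: [0.5355, -0.1866, 0.0572]
tool_rot: [0.001, 0.785, 0.619, 0.0]
contact_force: [1.2, -0.1, -0.2]
gripper_width: 0.281
grasp_force: 58.8
```

>>> play_rows([
  [0, 0, 4, 0, 0, 0],
  [0, 0, 3, 0, 0, 0],
  [0, 0, 0, 0, 0, 0],
  [0, 0, 0, 0, 0, 0],
])

```text
time: 22.32
tool_pos: [0.5347, -0.1869, 0.0494]
tool_rot: [0.0, 0.786, 0.619, 0.0]
contact_force: [-1.0, -0.4, -0.4]
gripper_width: 0.275
grasp_force: 58.8
```

>>> play_rows([
  [0, 0, 1, 0, 0, 0],
  [0, 0, 0, 0, 0, 0],
])

```text
time: 22.48
tool_pos: [0.5346, -0.1869, 0.0482]
tool_rot: [0.0, 0.786, 0.619, 0.0]
contact_force: [-0.1, -0.0, -0.6]
gripper_width: 0.276
grasp_force: 58.8
```

>>> play_rows([
  [0, 0, 1, 0, 0, 0],
  [0, 0, 0, 0, 0, 0],
])

```text
time: 22.65
tool_pos: [0.5348, -0.1869, 0.0474]
tool_rot: [0.0, 0.785, 0.619, 0.0]
contact_force: [-0.6, -0.2, 2.1]
gripper_width: 0.28
grasp_force: 58.9
```

>>> play_rows([
  [0, 0, 0.3, 0, 0, 0],
  [0, 0, 0, 0, 0, 0],
  [0, 0, 0, 0, 0, 0],
  [0, 0, 0, 0, 0, 0],
  [0, 0, 0, 0, 0, 0],
], hand=62)

```text
time: 23.07
tool_pos: [0.5346, -0.1867, 0.0467]
tool_rot: [-0.0, 0.785, 0.619, -0.0]
contact_force: [0.6, -0.3, 0.1]
gripper_width: 0.726
grasp_force: 0.0
```

>>> play_rows([
  [0, 0, -10, 0, 0, 0],
  [0, 0, -25, 0, 0, 0],
  [0, 0, -35, 0, 0, 0],
  [0, 0, -30, 0, 0, 0],
  [0, 0, -7, 0, 0, 0],
])

```text
time: 23.48
tool_pos: [0.5377, -0.1882, 0.1612]
tool_rot: [0.005, 0.785, 0.619, 0.002]
contact_force: [1.0, -0.6, 0.9]
gripper_width: 0.724
grasp_force: 0.0
```

>>> play_rows([
  [0, 0, 0, 0, 0, 0],
  [0, 0, 0, 0, 0, 0],
  [0, 0, 0, 0, 0, 0],
])

```text
time: 23.73
tool_pos: [0.5336, -0.1862, 0.1521]
tool_rot: [-0.001, 0.785, 0.619, -0.001]
contact_force: [-1.4, -0.5, -0.8]
gripper_width: 0.728
grasp_force: 0.0
```

```bash
python3 -c "
from plan import *
plan([(.533,.1635,.15,89)])
print(pose()[0])"
```

```text
[38.0, -9.0, 0.0, -0.0, -0.0, -1.4], [38.0, -8.0, 0.0, -0.0, -0.0, -1.4], [38.0, -7.0, 0.0, -0.0, -0.0, -1.4], [38.0, -6.0, 0.0, -0.0, -0.0, -1.4], [39.0, -6.0, 1.0, -0.0, -0.0, -1.4], [39.0, -5.0, 0.0, -0.0, -0.0, -1.4], [38.0, -4.0, 1.0, -0.1, -0.0, -1.4], [39.0, -2.0, 0.0, -0.0, -0.0, -1.4], [38.7, -1.8, 0.5, -0.1, -0.1, -1.3], | [0.533  0.1635 0.15  ]
[ 0.53360233 -0.18624992  0.15207665]
```

>>> play_rows([
  [38, -9, 0, 0, 0, -1.4],
  [38, -8, 0, 0, 0, -1.4],
  [38, -7, 0, 0, 0, -1.4],
  [38, -6, 0, 0, 0, -1.4],
  [39, -6, 0, 0, 0, -1.4],
])

```text
time: 24.15
tool_pos: [0.5332, 0.0094, 0.1514]
tool_rot: [-0.001, 0.746, 0.666, -0.001]
contact_force: [1.1, -0.2, -0.7]
gripper_width: 0.724
grasp_force: 0.0
```

>>> play_rows([
  [39, -5, 0, 0, 0, -1.4],
  [38, -4, 0, 0, 0, -1.4],
  [39, -2, 0, 0, 0, -1.4],
  [38.7, -1.8, 0, 0, 0, -1.3],
  [0, 0, 0, 0, 0, 0],
])

```text
time: 24.57
tool_pos: [0.5319, 0.1684, 0.1514]
tool_rot: [-0.002, 0.711, 0.703, -0.001]
contact_force: [-1.6, -0.1, 0.5]
gripper_width: 0.723
grasp_force: 0.0
```

>>> play_rows([
  [0, 0, 0, 0, 0, 0],
  [0, 0, 0, 0, 0, 0],
  [0, 0, 0, 0, 0, 0],
])

```text
time: 24.82
tool_pos: [0.5335, 0.1619, 0.1525]
tool_rot: [-0.001, 0.714, 0.7, -0.001]
contact_force: [-0.5, -0.5, -0.4]
gripper_width: 0.727
grasp_force: 0.0
```

```bash
python3 -c "
from plan import *
plan([(.5325,.1635,.044,89,28)])
print(pose()[0])"; python3 snap.py w7
```

```text
[0.0, -0.0, 27.0, -0.0, 0.0, -0.0], [1.0, -0.0, 27.0, -0.0, 0.0, -0.0], [0.0, -0.0, 27.0, -0.1, 0.0, -0.1], [0.6, -0.8, 27.5, -0.0, 0.0, -0.0], | [0.5325 0.1635 0.044 ]
[0.5334641  0.16194982 0.15250354]
24.8167 [0.5334641  0.16194982 0.15250354] [[0.019, 1.0, -0.002], [1.0, -0.019, -0.001], [-0.001, -0.002, -1.0]]
```

View pics/w7.png

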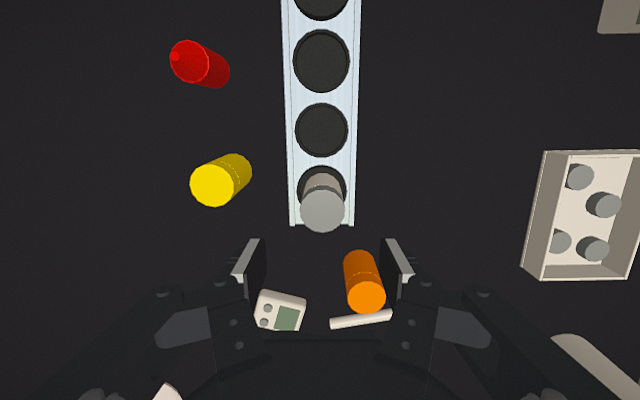

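The three front pucks are empty. The squat bottle stands centred at (322,205), with yellow and orange clear of the fingers. Descending.

>>> play_rows([
  [1, -0.5, 15, 0, 0, 0],
  [0, -0.5, 28, 0, 0, 0],
  [0, 0, 28, 0, 0, 0],
  [0, 0, 27, 0, 0, 0],
  [0, 0, 12, 0, 0, 0],
])

```text
time: 25.28
tool_pos: [0.5305, 0.1622, 0.0398]
tool_rot: [-0.002, 0.714, 0.7, -0.003]
contact_force: [-0.6, -0.7, -0.3]
gripper_width: 0.722
grasp_force: 0.0
```

>>> play_rows([
  [0, 0, 0, 0, 0, 0],
  [0, 0, 0, 0, 0, 0],
  [0, 0, 0, 0, 0, 0],
])

```text
time: 25.53
tool_pos: [0.5346, 0.1638, 0.0457]
tool_rot: [0.001, 0.714, 0.7, 0.001]
contact_force: [1.1, 0.2, -0.4]
gripper_width: 0.727
grasp_force: 0.0
```

>>> play_rows([
  [0, 0, 0, 0, 0, 0],
  [0, 0, 0, 0, 0, 0],
  [0, 0, 0, 0, 0, 0],
  [0, 0, 0, 0, 0, 0],
  [0, 0, 0, 0, 0, 0],
], hand=24)

```text
time: 25.95
tool_pos: [0.5341, 0.1643, 0.0458]
tool_rot: [0.001, 0.713, 0.701, 0.001]
contact_force: [-3.5, -1.3, 5.6]
gripper_width: 0.401
grasp_force: 59.1
```

>>> play_rows([
  [0, 0, 0, 0, 0, 0],
  [0, 0, 0, 0, 0, 0],
])

```text
time: 26.12
tool_pos: [0.5341, 0.1642, 0.0458]
tool_rot: [0.001, 0.713, 0.701, 0.001]
contact_force: [-2.7, -0.1, 7.6]
gripper_width: 0.407
grasp_force: 59.1
```

>>> play_rows([
  [0, 0, -8, 0, 0, 0],
  [0, 0, -17, 0, 0, 0],
  [0, 0, -25, 0, 0, 0],
  [0, 0, -30, 0, 0, 0],
  [0, 0, -25, 0, 0, 0],
])

```text
time: 26.53
tool_pos: [0.533, 0.1641, 0.1508]
tool_rot: [0.0, 0.713, 0.701, 0.0]
contact_force: [1.3, 0.9, -0.2]
gripper_width: 0.4
grasp_force: 59.6
```

>>> play_rows([
  [0, 0, 0, 0, 0, 0],
  [0, 0, 0, 0, 0, 0],
  [0, 0, 0, 0, 0, 0],
])

```text
time: 26.78
tool_pos: [0.5324, 0.164, 0.1482]
tool_rot: [-0.0, 0.713, 0.701, -0.0]
contact_force: [-0.0, -0.7, -1.0]
gripper_width: 0.397
grasp_force: 59.6
```

```bash
python3 -c "
from plan import *
plan([(.5485,-.1293,.149,76.5)])"
```

```text
[-37.0, 3.0, -0.0, -0.0, 0.0, 1.6], [-36.0, 4.0, -0.0, -0.0, 0.0, 1.6], [-36.0, 5.0, -0.0, -0.0, 0.0, 1.5], [-36.0, 5.0, -0.0, -0.0, 0.0, 1.6], [-36.0, 7.0, -0.0, -0.0, 0.0, 1.5], [-36.0, 7.0, -0.0, -0.0, 0.0, 1.6], [-36.0, 9.0, -0.0, -0.0, 0.0, 1.5], [-36.1, 9.2, -0.8, -0.1, 0.0, 1.6], | [ 0.5485 -0.1293  0.149 ]
```

>>> play_rows([
  [-20, 2, 0, 0, 0, 0.8],
  [-37, 4, 0, 0, 0, 1.6],
  [-36, 4, 0, 0, 0, 1.6],
  [-36, 5, 0, 0, 0, 1.5],
  [-36, 6, 0, 0, 0, 1.6],
])

```text
time: 27.2
tool_pos: [0.5414, -0.0033, 0.1463]
tool_rot: [-0.002, 0.756, 0.655, -0.001]
contact_force: [0.1, -0.8, -0.8]
gripper_width: 0.403
grasp_force: 59.6
```

>>> play_rows([
  [-36, 7, 0, 0, 0, 1.5],
  [-36, 7, 0, 0, 0, 1.6],
  [-36, 9, 0, 0, 0, 1.5],
  [-16, 5, 0, 0, 0, 0.8],
  [0, 0, 0, 0, 0, 0],
])

```text
time: 27.62
tool_pos: [0.5477, -0.1322, 0.1466]
tool_rot: [-0.001, 0.787, 0.617, -0.001]
contact_force: [0.2, -0.1, -0.8]
gripper_width: 0.4
grasp_force: 59.6
```

>>> play_rows([
  [0, 0, 0, 0, 0, 0],
  [0, 0, 0, 0, 0, 0],
  [0, 0, 0, 0, 0, 0],
])

```text
time: 27.87
tool_pos: [0.5483, -0.1277, 0.1477]
tool_rot: [-0.001, 0.785, 0.62, -0.0]
contact_force: [0.7, -0.3, -1.2]
gripper_width: 0.403
grasp_force: 59.6
```

```bash
python3 -c "
from plan import *
plan([(.5475,-.1293,.1,76.5,25),(.5475,-.1293,.05,76.5,20)])
print(pose()[0])"
```

```text
[-1.0, -0.0, 24.0, -0.1, -0.0, 0.0], [-0.7, -0.4, 23.7, -0.0, -0.0, 0.1], | [ 0.5475 -0.1293  0.1   ]
[-0.0, 0.0, 17.0, -0.0, -0.0, -0.0], [-0.0, 0.0, 17.0, -0.0, -0.0, -0.0], [-0.1, 0.0, 16.0, -0.0, -0.0, -0.0], | [ 0.5475 -0.1293  0.05  ]
[ 0.54833871 -0.12772867  0.1477418 ]
```

>>> play_rows([
  [-1, 0, 15, 0, 0, 0],
  [-0.7, -0.4, 25, 0, 0, 0],
  [0, 0, 25, 0, 0, 0],
  [0, 0, 20, 0, 0, 0],
  [0, 0, 12, 0, 0, 0],
])

```text
time: 28.28
tool_pos: [0.5464, -0.1287, 0.0488]
tool_rot: [-0.002, 0.785, 0.62, -0.001]
contact_force: [-0.5, 1.2, -0.6]
gripper_width: 0.404
grasp_force: 59.7
```

>>> play_rows([
  [0, 0, 2, 0, 0, 0],
  [0, 0, 0, 0, 0, 0],
  [0, 0, 0, 0, 0, 0],
])

```text
time: 28.53
tool_pos: [0.5491, -0.1306, 0.051]
tool_rot: [0.001, 0.785, 0.619, 0.001]
contact_force: [0.2, 0.4, -0.4]
gripper_width: 0.4
grasp_force: 59.7
```

>>> play_rows([
  [0, 0, 3, 0, 0, 0],
  [0, 0, 0, 0, 0, 0],
  [0, 0, 0, 0, 0, 0],
])

```text
time: 28.78
tool_pos: [0.5487, -0.1309, 0.0477]
tool_rot: [0.001, 0.785, 0.619, 0.0]
contact_force: [0.7, -0.5, -1.0]
gripper_width: 0.403
grasp_force: 59.7
```

>>> play_rows([
  [0, 0, 3, 0, 0, 0],
  [0, 0, 1, 0, 0, 0],
  [0, 0, 0, 0, 0, 0],
  [0, 0, 0, 0, 0, 0],
])

```text
time: 29.12
tool_pos: [0.548, -0.1306, 0.0426]
tool_rot: [-0.0, 0.785, 0.619, -0.0]
contact_force: [-0.0, -0.3, -0.4]
gripper_width: 0.4
grasp_force: 59.7
```

>>> play_rows([
  [0, 0, 1, 0, 0, 0],
  [0, 0, 0, 0, 0, 0],
])

```text
time: 29.28
tool_pos: [0.5482, -0.1307, 0.0419]
tool_rot: [0.0, 0.786, 0.619, 0.0]
contact_force: [0.4, -0.1, 0.1]
gripper_width: 0.404
grasp_force: 59.6
```

>>> play_rows([
  [0, 0, 1, 0, 0, 0],
  [0, 0, 0, 0, 0, 0],
])

```text
time: 29.45
tool_pos: [0.5483, -0.1308, 0.0419]
tool_rot: [-0.0, 0.785, 0.619, -0.0]
contact_force: [-3.1, 0.9, 5.6]
gripper_width: 0.403
grasp_force: 60.0
```

>>> play_rows([
  [0, 0, 0, 0, 0, 0],
  [0, 0, 0, 0, 0, 0],
  [0, 0, 0, 0, 0, 0],
  [0, 0, 0, 0, 0, 0],
  [0, 0, 0, 0, 0, 0],
], hand=62)

```text
time: 29.87
tool_pos: [0.548, -0.1307, 0.0407]
tool_rot: [-0.0, 0.785, 0.619, -0.0]
contact_force: [0.9, -0.6, -0.0]
gripper_width: 0.728
grasp_force: 0.0
```

>>> play_rows([
  [0, 0, -10, 0, 0, 0],
  [0, 0, -25, 0, 0, 0],
  [0, 0, -40, 0, 0, 0],
  [0, 0, -40, 0, 0, 0],
  [0, 0, -40, 0, 0, 0],
])

```text
time: 30.28
tool_pos: [0.5476, -0.1305, 0.1979]
tool_rot: [-0.0, 0.785, 0.619, -0.0]
contact_force: [0.6, -0.0, 0.4]
gripper_width: 0.726
grasp_force: 0.0
```

>>> play_rows([
  [0, 0, -30, 0, 0, 0],
  [-40, 0, 0, 0, 0, 0],
  [-40, 0, 0, 0, 0, 0],
  [-40, 0, 0, 0, 0, 0],
  [-40, 0, 0, 0, 0, 0],
])

```text
time: 30.7
tool_pos: [0.5103, -0.2876, 0.2273]
tool_rot: [0.001, 0.785, 0.619, 0.0]
contact_force: [1.7, 0.6, -0.7]
gripper_width: 0.726
grasp_force: 0.0
```

>>> play_rows([
  [0, 0, 0, 0, 0, 0],
  [0, 0, 0, 0, 0, 0],
  [0, 0, 0, 0, 0, 0],
  [0, 0, 0, 0, 0, 0],
])

```text
time: 31.03
tool_pos: [0.511, -0.2852, 0.226]
tool_rot: [-0.0, 0.785, 0.619, 0.0]
contact_force: [0.8, 0.4, -0.4]
gripper_width: 0.727
grasp_force: 0.0
```

```bash
python3 snap.py w8
```

```text
31.0333 [ 0.51097009 -0.2851599   0.22598425] [[0.233, 0.973, 0.0], [0.973, -0.233, 0.0], [0.0, 0.0, -1.0]]
```

View pics/w8.png

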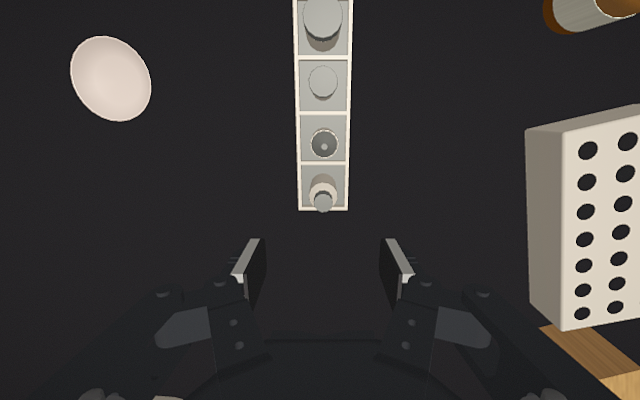

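All four bottles stand upright in their pockets. From the far end they are necked (322,195), dropper (324,145), slim (322,82) and squat (323,20), with the squat next to the handle.

```bash
python3 -c "
from plant import manip
print(manip.job_done())"
```

```text
the job is handed in; nothing more can be done
None
```

The job is handed in: the last picture shows all four bottles upright in the rack, with necked farthest from the handle, then dropper, slim and squat next to it, finished at about 31 s of the 120 s allowed.

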